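# Snap the glass cover onto the inspection light box and keep it pressed

## Task

Pick up the rectangular glass cover by its fin, gripping it gently (no finger may squeeze with more than 40 N), and press it onto the light box until both clips snap over its frame. Keep pressing, with about 10 N and never more than 40 N, so that the white plate under it stays pushed down, and finish like that, with the hand still on the cover, pressing. Leave the round cover and the other things on the table where they are.

Things in the scene. Friction and masses are not known exactly. Their poses are not given: they have to be found in the camera images.
- cover_grip (a point): Point on the fin of the rectangular cover, on its centre line, 32 mm above its underside. Black frame 100 (its x) x 72 (y) x 8 mm with rounded edges and a glass pane; in the middle an upright black fin 44 mm long (x), 12 mm thick (y), its top 50 mm above the underside. About 0.18 kg; lies flat at the start, fin up, z up. Turned half round it is the same.
- seat (a point): Centre of the seat of the fixed grey light box (150 mm along x, 96 mm along y): on its white diffuser plate, 41 mm above the table, where the cover's underside comes to lie, long side along x. The seat is 104 x 76 mm inside walls that rise 5 mm above it; on the long sides flared lips, 14 mm high, open to 90 mm. A sprung clip stands at the middle of each short side.
- diffuser (a joint): How far the white diffuser plate under the cover is pushed down, m: 0 = up; 0.005 = at its stop. Spring-backed: it starts to move at 1 to 2 N, then about 3.5 N per mm, so about 2.5 mm at 10 N. The snapped-in cover, not pressed, leaves it below 0.001.
- clip_far (a joint): How far the clip at the box's +x end is pushed outwards, m: 0 = in (at rest, or snapped over the cover), to 0.008. Its rounded nose overhangs the cover's edge by 3.5 mm, its top 15 mm above the seat. The cover's underside 14 mm above the seat, its edges meet both noses; up to 13 N is needed at 10 mm; below 6 mm the force drops suddenly, the clips pull it down and close over it at 0 to 1 mm.
- clip_near (a joint): The same for the clip at the -x end.
- roundcover: A round look-alike that does not belong on this light box: a black and glass disc 84 mm across, 8 mm thick, with the same fin. Origin: centre of its underside.
- column_a: Bystander: a glass column 200 mm tall on a round white foot 84 mm across. Origin: centre of its underside.
- column_b: Bystander: a glass column 220 mm tall on a round white foot 84 mm across. Origin: centre of its underside.
- column_c: Bystander: a glass column 190 mm tall on a round green foot 84 mm across. Origin: centre of its underside.
- beaker: Bystander: an open glass beaker, 64 mm across, 70 mm tall. Origin: centre of its underside.
- stub: Bystander: a small stepped glass joint standing upright, 38 mm across, 42 mm tall. Origin: centre of its underside.
- corkring: Bystander: a cork ring lying flat, 70 mm across, 22 mm high. Origin: centre of its underside.
- brush: Bystander: a hand brush lying on the table. Origin: at the middle of its underside.
Mind the look-alikes: they are no part of the job. What is shaped like the part that bears cover_grip but purple is not meant.

How it is judged:
On the way, in this order (a step that is already met when the one before it is completed fails the run):
1. the rectangular cover is lifted off the table, carried by the gripper (height (world z) of cover_grip above 0.052 m and contact force between the fingers and cover above 2 N and horizontal distance between cover_grip and seat above 0.08 m), for 0.1 s.
2. the cover is snapped in: on its seat, level, both clips back in over its frame (horizontal distance between cover_grip and seat below 0.005 m and angle between the x axis of cover_grip and the x axis of seat, either way round below 0.07 rad and angle between cover_grip's own z axis and vertical below 0.06 rad and value of joint each of clip_far, clip_near below 0.0015 m and z of cover_grip in the frame of seat below 0.0345 m), for 0.2 s.
At the end, for the whole second after the job is handed in: The cover is on its seat (within 5 mm and 0.07 rad, level to 0.06 rad, grip point less than 34.5 mm above the seat), both clips are back in (under 1.5 mm), and the gripper is still on the cover, pressing so that the diffuser plate is down by more than 1.5 mm, with less than 40 N (all of step 2 and value of joint diffuser above 0.0015 m and contact force between the fingers and cover above 3 N and contact force between cover and diffuser below 40 N); the arm keeps its last pose, push and grip.
It fails at once if the cover is gripped too hard (more than 40 N a finger: contact force summed over the fingers, with some allowance, more than 100 N) (contact force between the fingers and cover above 100 N).
It fails at once if the cover is pressed onto the plate with more than 40 N (contact force between cover and diffuser above 40 N).
It fails at once if the round cover or a bystander is moved by more than 30 mm or tipped over (distance of any of roundcover, column_a, column_b, column_c, beaker, stub, corkring, brush from where it was at the start of the episode above 0.03 m or angle between any of column_a, column_b, column_c, beaker, stub, corkring's own z axis and vertical above 0.5 rad).
It also fails if it takes over 48 s, if anything falls off the work surface, if the arm or the gripper's body presses on something with over 40 N, if the wrist force passes 120 N, or if a joint passes its speed limit or range.

## Robot

A 6-joint arm with a two-finger parallel gripper is mounted at the origin on the work surface. World frame = base frame: x ahead of the robot, y to its left, z up, the work surface at z = 0. Lengths are in m, angles in rad, forces in N, time in s.
With the tool pointing down it reaches from about 0.325 to 0.775 m from the base axis. Payload 5.5 kg.
Tool frame: the origin (TCP) lies between the finger pads; the fingertips stand 22 mm ahead of it and the grasp point (between the pads) lies 3 mm ahead of it; z points along the fingers, y is the direction in which the jaws open and shut (so a half turn about z gives the same grasp; the last joint's range is limited). The gripper opens to 85 mm and grips with 20 to 120 N. Pads are 22 mm wide; open, the fingers measure 114 mm over their backs; the gripper's body (76 mm by 85 mm) begins 54 mm behind the grasp point. The pads swing forward as they close: fully open they stand 13 mm farther back than shut.
Start: joints at [1.215, 0.091, 1.231, -0, 1.82, -0.057], TCP at [0.177, 0.573, 0.253] pointing down, gripper open.
Joint ranges: [-2.87, 2.87], [-0.86, 2.18], [0.17, 2.46], [-1.51, 4.65], [0.06, 2.69], [-2.65, 2.65]. Speed limits (rad/s): [2.57, 2.57, 3.01, 3.14, 3.14, 3.14].

## Interface

Orientations are given as a unit quaternion [w, x, y, z].
In Python, from plant import bot gives the robot as it stands.
- The arm moves only by the shell command python3 -m pendant 'ROWS' [FORCE]. ROWS is JSON, a list that holds one entry, the list of rows, each a list of 5 numbers: the shift along the tool's x, y, z in cm, then the turn about the tool's z in degrees, then the closure in counts, from 0 (fully open) to 255 (shut). A call has 1 to 5 rows; each row is the pose to reach, as a shift and turn from the pose commanded when the call began, along the tool's axes at that moment; what a row does not reach only later rows make up. A row lasts 1/10 s, in which the tool goes at most 50 mm and 8.59 degrees, less where a joint would pass 70% of its speed; a pose out of reach is approached as far as the arm can. A call with a gripper value outside its range is refused whole. The fingers move at their own pace and stop on an object; FORCE is the grip in N (left out, the last holds). Time passes only in rows, so rows that repeat a pose let the fingers close. It gives the time, the measured TCP pose, the force and the opening at its end, in the units of the state.
- bot.sense(): the state, without advancing time (a new reading comes with each control period).
- bot.grab_frame(name): name is "scene" or "top" or "wrist"; returns a dict with "color" (400x640x3 uint8, red, green, blue), "fx", "fy", "cx", "cy" (pixels), "rvec" (rotation vector, rad) and "tvec" (3), from world to camera coordinates, as OpenCV has them. Camera axes: x right, y down, z forward; pixel columns grow to the right and rows downward; lengths in m; the calibration is good to about 2 mm. A picture is of the moment at which its call begins. There is no depth.
- bot.job_done(): hands the job in, once; it reports no verdict.
The state is a dict: "time_s": time; "joint_pos": joint angles; "qvel": joint speeds; "effort": joint torques, N m; "tool_pos": TCP position; "ee_rot": TCP orientation; "wrist_force": force on the tool from outside, world axes, zero at the start; "ft_torque": the same for the moment, N m; "width": finger opening in m.
Only numpy, scipy, OpenCV 4.12 (cv2) and the standard library are available. Lean on these libraries where they do the work, as an engineer would, in place of code of your own. Each camera call takes 0.05 s, during which the arm holds its last target. There are 200 camera calls.

## Working session

There is one attempt and no reset: what is moved stays moved. The work goes in short steps, Python scripts to look and compute and a shell command to move; the robot and the scene stay as the last step left them, time stands still between calls to the robot, and variables do not carry over. Pictures are saved under pics/ and viewed, about 8 in all and at most 12, crops included, and the job is handed in when it is done.

```bash
ls; mkdir -p pics
python3 - <<'E'
from plant import bot
import cv2,pickle
s=bot.sense();print({k:s[k] for k in('time_s','tool_pos','ee_rot','wrist_force','width')})
for n in('top','scene'):
    f=bot.grab_frame(n);pickle.dump(f,open(f'{n}0.pkl','wb'))
    cv2.imwrite(f'pics/{n}0.png',f['color'][:,:,::-1]);print(n,f['fx'],f['cx'],f['cy'],f['rvec'],f['tvec'])
E
```

```text
pics
{'time_s': 0.0, 'tool_pos': array([0.17653156, 0.57319574, 0.25212518]), 'ee_rot': array([-2.11289473e-04,  1.48830689e-01,  9.88862196e-01, -9.68652561e-04]), 'wrist_force': array([ 0.758752  , -0.28979003, -1.21670903]), 'width': 0.0854965013834087}
top 398.57346638568004 317.02024536252844 191.50582693024225 [ 2.12517764 -2.1355298   0.12750129] [0.01058732 0.55547595 0.79248304]
scene 485.4287474497685 320.7378482186605 201.4473082454764 [ 1.31901508  2.23254432 -0.92739899] [ 0.25003452 -0.30290408  1.45170232]
```

View pics/top0.png

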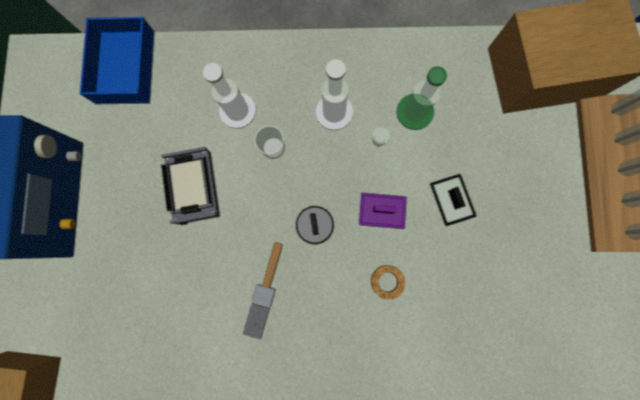

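View pics/scene0.png

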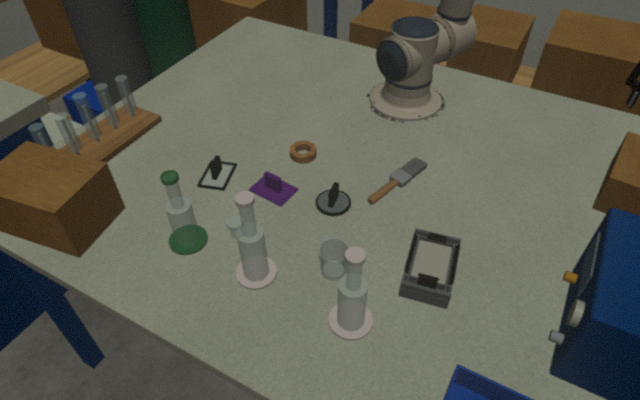

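The top view shows the light box at about (188,186), the rectangular cover at (453,200), the purple decoy at (383,210) and the round cover at (315,225). I'll measure the cover and the box next.

```bash
cat > h.py <<'E'
import numpy as np,cv2,pickle
def ray(f,uv,z):
    R=cv2.Rodrigues(np.array(f['rvec'],float))[0];t=np.array(f['tvec'],float);C=-R.T@t
    uv=np.atleast_2d(uv).astype(float)
    d=np.c_[(uv[:,0]-f['cx'])/f['fx'],(uv[:,1]-f['cy'])/f['fy'],np.ones(len(uv))]@R
    return C+d*((z-C[2])/d[:,2])[:,None]
def proj(f,P):
    K=np.array([[f['fx'],0,f['cx']],[0,f['fy'],f['cy']],[0,0,1.]])
    return cv2.projectPoints(np.atleast_2d(P).astype(float),np.array(f['rvec'],float),np.array(f['tvec'],float),K,None)[0][:,0]
def big(m,k=3):
    c=cv2.findContours(m.astype('uint8'),cv2.RETR_EXTERNAL,cv2.CHAIN_APPROX_NONE)[0]
    return max(c,key=cv2.contourArea)[:,0]
def rect(f,c,z):
    P=ray(f,c,z)[:,:2]
    (x,y),(w,h),a=cv2.minAreaRect((P*1000).astype(np.float32))
    if w<h:w,h,a=h,w,a-90
    return round(x/1000,4),round(y/1000,4),round(w,1),round(h,1),round((a+90)%180-90,1)
E
python3 - <<'E'
from h import *
f=pickle.load(open('top0.pkl','rb'));im=f['color'];g=im.max(2).astype(int)
def sub(m,x0,y0,x1,y1):
    o=np.zeros_like(m);o[y0:y1,x0:x1]=m[y0:y1,x0:x1];return o
for th in(60,80,100):
    print('cover',th,rect(f,big(sub(g<th,420,165,485,235)),.006))
    print('box',th,rect(f,big(sub(g<th,150,135,230,235)),.05))
sat=(im[:,:,0].astype(int)-im[:,:,2])
m=sub((g>170)&(sat>10),160,145,220,225);print('plate',m.sum(),rect(f,big(m),.041))
for n,p,z in(('round',(315,225),.004),('brush',(263,290),.01),('stub',(381,136),.04),('beaker',(270,142),.03),('colb',(334,112),0),('cola',(237,112),0)):print(n,ray(f,p,z)[0].round(3))
print('cam',ray(f,(300,200),9e9)[0]*0)
a=cv2.resize(im[140:235,150:230],None,fx=5,fy=5,interpolation=cv2.INTER_CUBIC)
b=cv2.resize(im[165:235,420:485],None,fx=5,fy=5,interpolation=cv2.INTER_CUBIC)
o=np.zeros((475,730,3),np.uint8);o[:,:400]=a;o[:350,405:]=b
cv2.imwrite('pics/crop1.png',o[:,:,::-1])
E
```

```text
cover 60 (0.5419, -0.2836, 96.3, 68.1, 17.5)
box 60 (0.5647, 0.3206, 101.6, 15.7, 9.3)
cover 80 (0.5418, -0.2831, 97.5, 70.1, 17.8)
box 80 (0.5667, 0.2756, 151.6, 107.1, 10.5)
cover 100 (0.5419, -0.2832, 99.2, 71.5, 17.4)
box 100 (0.5675, 0.2756, 154.0, 108.2, 10.3)
plate 1216 (0.5732, 0.2823, 92.4, 62.2, 10.3)
round [0.488 0.014 0.004]
brush [0.352 0.123 0.01 ]
stub [ 0.674 -0.129  0.04 ]
beaker [0.667 0.11  0.03 ]
colb [ 0.743 -0.03   0.   ]
cola [0.746 0.191 0.   ]
cam [-0. -0.  0.]
```

View pics/crop1.png

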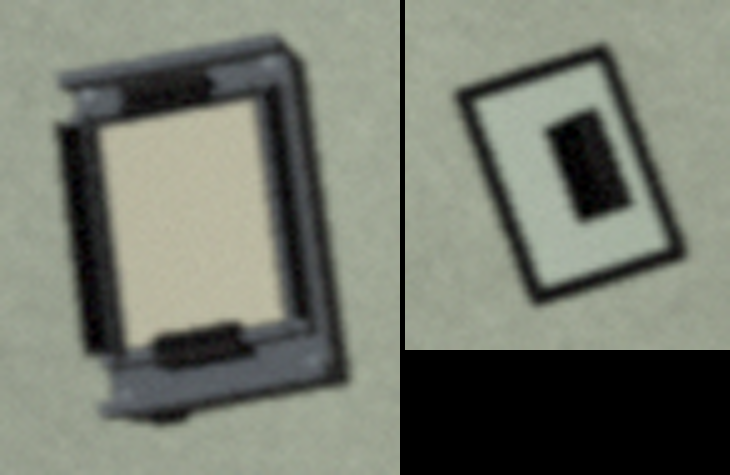

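The cover measures 99x71 mm against the given 100x72. It sits at about (0.542,-0.283) with its x axis at 17.5°. The box is roughly at (0.567,0.277), 10.3°. I'll first move over the box for a wrist view.

```bash
python3 -m pendant '[[[-4,-1.4,-1,-6,0],[-8,-2.8,-2,-12,0],[-12,-4.2,-3,-18,0],[-16,-5.6,-4,-24,0],[-20,-7,-4.8,-27.4,0]]]'
cat >> h.py <<'E'
def to(s,p,yaw):
    "shift cm in tool axes and turn deg to reach p, yaw(deg of tool x)"
    from scipy.spatial.transform import Rotation as Ro
    q=s['ee_rot'];R=Ro.from_quat([q[1],q[2],q[3],q[0]]).as_matrix()
    y0=np.degrees(np.arctan2(R[1,0],R[0,0]))
    return (R.T@(np.array(p)-s['tool_pos'])*100).round(2),round((y0-yaw+180)%360-180,2),'tilt',R[2,2].round(4)
E
python3 - <<'E'
from plant import bot
from h import *
s=bot.sense();print(s['time_s'],s['tool_pos'],s['joint_pos'],to(s,[.567,.277,.30],190.3))
E
```

```text
time_s: 0.6
tool_pos: [0.3482, 0.4465, 0.3015]
ee_rot: [-0.0, -0.092, 0.996, -0.0]
wrist_force: [-0.2, 0.7, 0.5]
width: 0.0853
0.6 [0.34823525 0.44647295 0.30148132] [ 8.48318227e-01  1.52455106e-02  1.22355308e+00 -2.36116466e-05
  1.90300035e+00 -9.05940548e-01] (array([-18.42, -20.65,   0.15]), np.float64(0.21), 'tilt', np.float64(-1.0))
```

```bash
python3 -m pendant '[[[-3,-3.4,0,0,0],[-6,-6.8,0,0,0],[-9,-10.2,0,0,0],[-12,-13.6,0,0,0],[-15,-17,0,0,0]]]'
python3 -m pendant '[[[-2,-2.2,0,0,0],[-3.4,-3.7,0,0,0],[-3.4,-3.7,0,0,0],[-3.4,-3.7,0,0,0]]]'
python3 - <<'E'
from plant import bot
from h import *
s=bot.sense();print(s['time_s'],s['tool_pos'],s['qvel'].round(3),to(s,[.567,.277,.30],190.3))
f=bot.grab_frame('wrist');pickle.dump(f,open('w1.pkl','wb'));cv2.imwrite('pics/w1.png',f['color'][:,:,::-1])
E
```

```text
time_s: 1.1
tool_pos: [0.5263, 0.3057, 0.3008]
ee_rot: [-0.0, -0.09, 0.996, -0.0]
wrist_force: [0.2, 0.5, 1.4]
width: 0.0855
time_s: 1.5
tool_pos: [0.5649, 0.2772, 0.3009]
ee_rot: [-0.001, -0.09, 0.996, 0.0]
wrist_force: [-0.9, 0.2, -0.3]
width: 0.0854
1.5 [0.56486567 0.27721863 0.30087042] [ 0.024 -0.018  0.005  0.001 -0.002  0.002] (array([-0.21, -0.06,  0.09]), np.float64(-0.02), 'tilt', np.float64(-1.0))
```

View pics/w1.png

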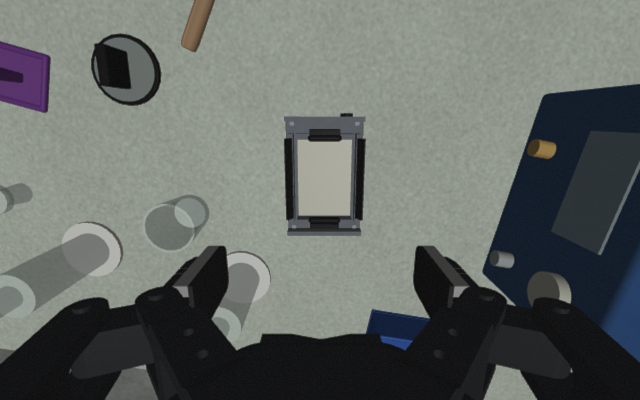

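The wrist view has the box near the centre: plate x 297–354, y 138–217, and clips at (324,134) and (324,223). I'll enlarge it and measure.

Run:
```python
from h import *
f=pickle.load(open('w1.pkl','rb'));im=f['color'];g=im.max(2).astype(int)
R=cv2.Rodrigues(np.array(f['rvec'],float))[0];print('cam',(-R.T@np.array(f['tvec'])).round(3),f['fx'])
def sub(m,x0,y0,x1,y1):
    o=np.zeros_like(m);o[y0:y1,x0:x1]=m[y0:y1,x0:x1];return o
for th in(150,170,190):
    c=big(sub((g>th),290,130,360,222));print('plate',th,rect(f,c,.041))
for th in(50,):
  n,l,st,ce=cv2.connectedComponentsWithStats(sub(g<th,270,105,380,245).astype('uint8'))
  for i in range(1,n):
    if st[i,4]>40:
      c=big(l==i);print(st[i],'z.055',rect(f,c,.055))
m=sub((g>45)&(g<130),270,105,380,245)
print('outer',rect(f,big(sub(g<120,270,105,380,245)),.041))
a=cv2.resize(im[105:245,275:375],None,fx=5,fy=5,interpolation=cv2.INTER_CUBIC)
# hypothesised seat outlines
c,ang=np.array([.567,.277]),np.radians(10.3)
cv2.imwrite('pics/w1c.png',a[:600][:,:,::-1])
```

```text
cam [0.502 0.266 0.421] 310.06366050017397
plate 150 (0.5739, 0.284, 93.7, 65.4, 10.2)
plate 170 (0.5722, 0.2918, 92.5, 48.4, 11.6)Traceback (most recent call last):
  File "<stdin>", line 7, in <module>
  File "h.py", line 12, in big
    return max(c,key=cv2.contourArea)[:,0]
           ~~~^^^^^^^^^^^^^^^^^^^^^^^
ValueError: max() iterable argument is empty
```

Run:
```python
from h import *
f=pickle.load(open('w1.pkl','rb'));im=f['color'];g=im.max(2).astype(int)
def sub(m,x0,y0,x1,y1):
    o=np.zeros_like(m);o[y0:y1,x0:x1]=m[y0:y1,x0:x1];return o
n,l,st,ce=cv2.connectedComponentsWithStats(sub(g<50,270,105,380,245).astype('uint8'))
for i in range(1,n):
    if st[i,4]>30:
      c=big(l==i);print(st[i],'z.055',rect(f,c,.055),'z.045',rect(f,c,.045))
print('outer z.041',rect(f,big(sub(g<120,270,105,380,245)),.041))
a=cv2.resize(im[110:240,275:375],None,fx=4.6,fy=4.6,interpolation=cv2.INTER_CUBIC)
h=pickle.load(open('top0.pkl','rb'))['color']
cv2.imwrite('pics/w1c.png',a[:,:,::-1])
```

```text
[308 129  34  12 369] z.055 (0.5206, 0.2745, 38.3, 12.5, -79.8) z.045 (0.5212, 0.2747, 39.4, 12.8, -79.8)
[285 138   9  82 567] z.055 (0.5808, 0.2419, 99.0, 8.6, 10.1) z.045 (0.583, 0.2413, 101.7, 8.8, 10.1)
[355 139  10  81 571] z.055 (0.5663, 0.3255, 97.9, 8.7, 10.2) z.045 (0.5681, 0.3271, 100.6, 8.9, 10.2)
[289 217  71  14 551] z.055 (0.6279, 0.2936, 87.9, 17.2, -79.8) z.045 (0.6313, 0.2943, 90.3, 17.6, -79.8)
outer z.041 (0.5726, 0.2838, 154.3, 99.2, 9.9)
```

View pics/w1c.png

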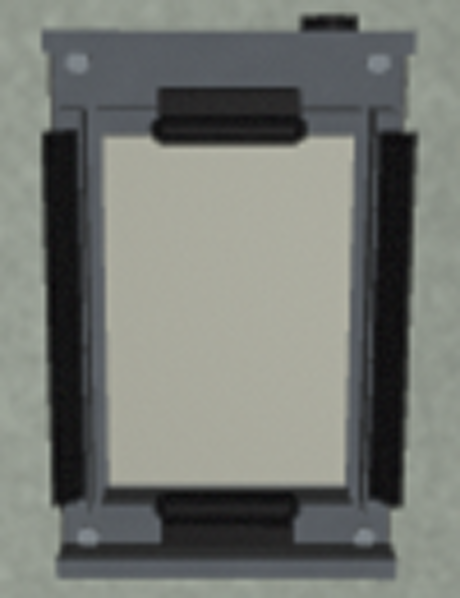

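Two independent measures agree to about 1 mm. The plate gives (0.5739,0.284) at 10.2°, and the midpoint of the lips gives (0.574,0.284). The top camera gives (0.573,0.282). Next I'll go over the cover.

```bash
python3 -m pendant '[[[1,-4.5,0,-1.5,0],[2,-9,0,-3,0],[3,-13.5,0,-4.5,0],[4,-18,0,-6,0],[5,-22.5,0,-7.2,0]]]'
python3 - <<'E'
from plant import bot
from h import *
s=bot.sense();print(s['time_s'],s['tool_pos'],to(s,[.542,-.283,.25],197.5))
E
```

```text
time_s: 2.05
tool_pos: [0.5551, 0.0466, 0.3019]
ee_rot: [0.001, -0.154, 0.988, 0.0]
wrist_force: [1.1, -0.5, 0.1]
width: 0.0857
2.05 [0.55509234 0.04655181 0.30190752] (array([ 11.27, -31.  ,   5.18]), np.float64(0.2), 'tilt', np.float64(-1.0))
```

```bash
python3 -m pendant '[[[1.6,-4.4,0.7,0,0],[3.2,-8.8,1.4,0,0],[4.8,-13.2,2.1,0,0],[6.4,-17.6,2.8,0,0],[8,-22,3.7,0,0]]]'
python3 -m pendant '[[[1.7,-4.5,0.7,0,0],[3.3,-8.8,1.5,0,0],[3.3,-8.8,1.5,0,0],[3.3,-8.8,1.5,0,0]]]'
python3 - <<'E'
from plant import bot
from h import *
s=bot.sense();print(s['time_s'],s['tool_pos'],s['qvel'].round(3),to(s,[.542,-.283,.25],197.5))
f=bot.grab_frame('wrist');pickle.dump(f,open('w2.pkl','wb'));im=f['color'];cv2.imwrite('pics/w2.png',im[:,:,::-1])
g=im.max(2).astype(int)
u=proj(f,[[.542,-.283,.006]])[0].astype(int);print(u)
o=np.zeros(g.shape,bool);y,x=u[1],u[0];o[max(y-75,0):y+75,x-60:x+60]=(g<80)[max(y-75,0):y+75,x-60:x+60]
n,l,st,ce=cv2.connectedComponentsWithStats(o.astype('uint8'))
for i in range(1,n):
    if st[i,4]>100: c=big(l==i);print(st[i],rect(f,c,.004),rect(f,c,.008),'fin',rect(f,c,.05))
E
```

```text
time_s: 2.55
tool_pos: [0.5457, -0.1874, 0.265]
ee_rot: [0.001, -0.153, 0.988, -0.0]
wrist_force: [0.6, -0.5, 0.1]
width: 0.0853
time_s: 2.95
tool_pos: [0.5408, -0.2805, 0.249]
ee_rot: [-0.0, -0.152, 0.988, 0.001]
wrist_force: [0.0, 0.4, 0.7]
width: 0.0854
2.95 [ 0.54082584 -0.28049344  0.24900747] [ 0.037 -0.023 -0.006  0.003  0.004  0.002] (array([-0.04, -0.27, -0.1 ]), np.float64(-0.03), 'tilt', np.float64(-1.0))
[317 172]
[ 287  131   62   83 1570] (0.5432, -0.2823, 98.9, 71.8, 17.4) (0.5425, -0.2825, 97.9, 71.0, 17.4) fin (0.5352, -0.2845, 86.5, 62.8, 17.4)
[313 156  11  45 490] (0.549, -0.2805, 53.6, 12.2, 17.4) (0.5482, -0.2808, 53.0, 12.1, 17.4) fin (0.5403, -0.283, 46.8, 10.7, 17.4)
```

View pics/w2.png

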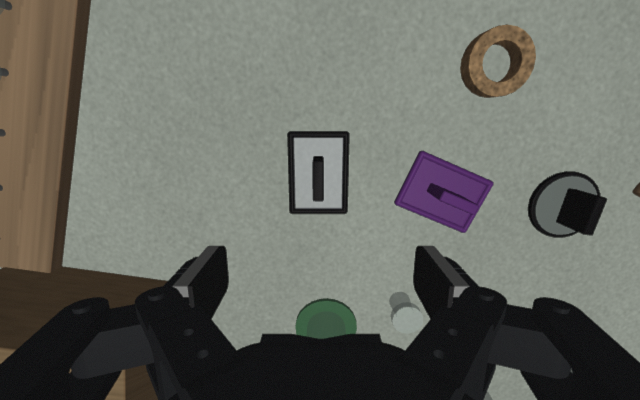

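The cover is at (0.5427,-0.2825), 17.4°, 99x72 mm, which matches the top view. It lies at pixel (318,172) with its fin upright. I'll descend on it.

```bash
python3 -m pendant '[[[-0.1,-0.2,4.5,0,60],[-0.1,-0.2,9,0,60],[-0.1,-0.2,13,0,60],[-0.1,-0.2,16,0,60],[-0.1,-0.2,18.5,0,60]]]' 30
python3 -m pendant '[[[0,0,1.5,0,60],[0,0,2.7,0,60],[0,0,2.7,0,60],[0,0,2.7,0,60]]]'
python3 - <<'E'
from plant import bot
from h import *
s=bot.sense();print(s['time_s'],s['tool_pos'],s['width'],to(s,[.5427,-.2825,.037],197.4))
E
```

```text
time_s: 3.5
tool_pos: [0.5428, -0.2798, 0.0629]
ee_rot: [-0.0, -0.154, 0.988, 0.001]
wrist_force: [0.1, -0.6, 0.3]
width: 0.0651
time_s: 3.9
tool_pos: [0.5432, -0.2827, 0.0387]
ee_rot: [0.001, -0.152, 0.988, -0.001]
wrist_force: [0.1, 0.1, 0.1]
width: 0.0655
3.9 [ 0.54315702 -0.28273244  0.0386608 ] 0.06550276178392374 (array([0.04, 0.04, 0.17]), np.float64(0.12), 'tilt', np.float64(-1.0))
```

```bash
python3 -m pendant '[[[0,0,0.15,0,150],[0,0,0.15,0,200],[0,0,0.15,0,255],[0,0,0.15,0,255],[0,0,0.15,0,255]]]' 30
python3 -m pendant '[[[0,0,0,0,255],[0,0,0,0,255],[0,0,-1,0,255],[0,0,-2.5,0,255],[0,0,-4,0,255]]]'
```

```text
time_s: 4.4
tool_pos: [0.5426, -0.2831, 0.0364]
ee_rot: [0.0, -0.152, 0.988, -0.0]
wrist_force: [-0.5, -0.0, 2.5]
width: 0.0114
time_s: 4.9
tool_pos: [0.5422, -0.2827, 0.0766]
ee_rot: [-0.0, -0.152, 0.988, 0.0]
wrist_force: [-0.2, -0.4, -2.3]
width: 0.0115
```

Gripped (width 11.4 mm, load about 2 N). Now I'll lift and carry it to the box.

```bash
python3 -m pendant '[[[0,0,-3,0,255],[0,0.5,-6.5,0,255],[-0.5,3,-10,0,255],[-1.5,7,-11,0,255],[-2.5,11,-11,0,255]]]'
python3 - <<'E'
from plant import bot
from h import *
s=bot.sense();print(s['time_s'],s['tool_pos'],s['width'],to(s,[.5738,.2835,.18],190.15))
f=bot.grab_frame('wrist');pickle.dump(f,open('w3.pkl','wb'));im=f['color'];cv2.imwrite('pics/w3.png',im[:,:,::-1])
E
```

```text
time_s: 5.4
tool_pos: [0.5341, -0.1701, 0.1908]
ee_rot: [0.003, -0.151, 0.988, -0.002]
wrist_force: [0.9, 0.3, -1.9]
width: 0.0114
5.4 [ 0.53410771 -0.17010558  0.19082522] 0.011362689126223922 (array([-17.34,  42.11,   1.  ]), np.float64(7.24), 'tilt', np.float64(-1.0))
```

View pics/w3.png

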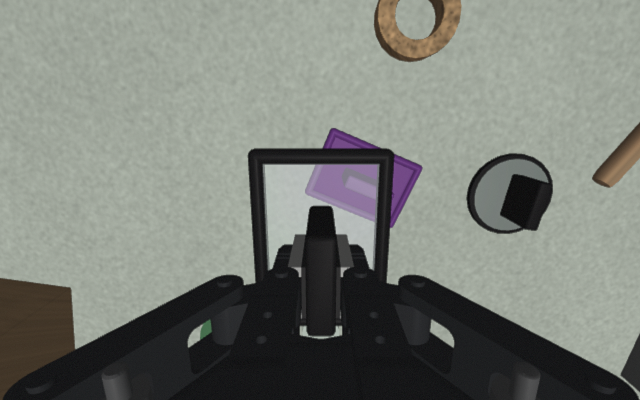

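The cover hangs straight in the gripper, with its front edge at row 150, columns 249–393. I'll continue the carry.

```bash
python3 -m pendant '[[[-1.8,4.4,0.2,1.5,255],[-3.6,8.8,0.4,3,255],[-5.4,13.2,0.6,4.5,255],[-7.2,17.6,0.8,6,255],[-9,22,1,7.2,255]]]'
python3 - <<'E'
from plant import bot
from h import *
s=bot.sense();print(s['tool_pos'],to(s,[.5738,.2835,.18],190.15))
E
```

```text
time_s: 5.95
tool_pos: [0.5529, 0.0683, 0.1771]
ee_rot: [0.001, -0.089, 0.996, -0.0]
wrist_force: [1.7, 0.4, -1.4]
width: 0.0114
[0.55294142 0.06825141 0.17710614] (array([-5.87, 20.81, -0.28]), np.float64(0.07), 'tilt', np.float64(-1.0))
```

```bash
python3 -m pendant '[[[-1.2,4.3,0,0,255],[-2.4,8.6,0,0,255],[-3.6,12.9,0,0,255],[-4.8,17,0,0,255],[-5.8,20.3,0,0,255]]]'
python3 -m pendant '[[[0,0,1,0,255],[0,0,2,0,255],[0,0,2,0,255],[0,0,2,0,255]]]'
python3 - <<'E'
from plant import bot
from h import *
s=bot.sense();print(s['tool_pos'],s['qvel'].round(3),to(s,[.5738,.2835,.18],190.15))
f=bot.grab_frame('wrist');pickle.dump(f,open('w4.pkl','wb'));im=f['color'];cv2.imwrite('pics/w4.png',im[:,:,::-1])
E
```

```text
time_s: 6.45
tool_pos: [0.5737, 0.2791, 0.1769]
ee_rot: [0.0, -0.09, 0.996, 0.0]
wrist_force: [0.6, -0.1, -1.1]
width: 0.0118
time_s: 6.85
tool_pos: [0.5738, 0.2752, 0.1555]
ee_rot: [-0.0, -0.089, 0.996, -0.0]
wrist_force: [1.0, -0.0, -2.6]
width: 0.0113
[0.57375476 0.27518939 0.15550119] [-0.003 -0.009 -0.017  0.002 -0.001  0.001] (array([-0.15,  0.82, -2.45]), np.float64(0.04), 'tilt', np.float64(-1.0))
```

View pics/w4.png

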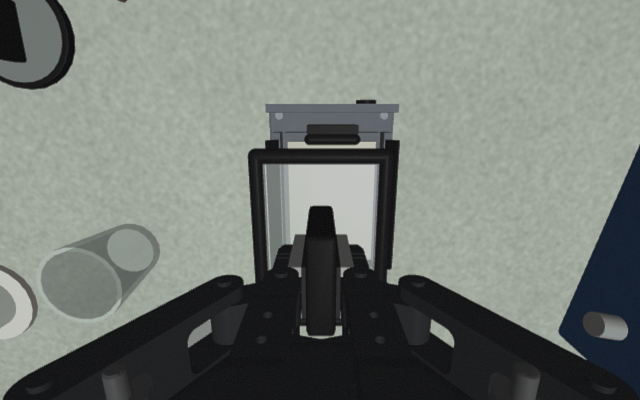

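Over the box, the cover's front edge spans columns 249–397 at row 150 and the near clip is at (332,139). I'll measure the cover's offset in the hand.

Run:
```python
from h import *
from scipy.spatial.transform import Rotation as Ro
for n,tcp,yaw in(('w3',[.5341,-.1701,.1908],197.4),('w4',[.5738,.2752,.1555],190.2)):
    f=pickle.load(open(n+'.pkl','rb'));g=f['color'].max(2).astype(int)
    z=tcp[2]-.0363+.006;a=np.radians(yaw);ux=np.array([np.cos(a),np.sin(a)]);uy=np.array([np.sin(a),-np.cos(a)])
    for row in(175,190,210,230):
        d=np.where(g[row,235:410]<60)[0]+235
        L=d[d<290];Rr=d[(d>350)]
        print(n,row,L.min(),L.max(),Rr.min(),Rr.max(),[ (lambda P:(np.array([P@ux,P@uy])*1000).round(1))(ray(f,(u,row),z)[0][:2]-tcp[:2]) for u in(L.min()-.5,L.max()+.5,Rr.min()-.5,Rr.max()+.5)])
    for col in(275,300,340,370):
        d=np.where(g[144:175,col]<60)[0]+144
        print(col,d.min(),d.max(),((ray(f,(col,d.min()-.5),z)[0][:2]-tcp[:2])@ux*1000).round(1))
f=pickle.load(open('w4.pkl','rb'));g=f['color'].max(2).astype(int)
a=np.radians(10.15)
o=np.zeros(g.shape,'uint8');o[120:147,290:370]=(g<50)[120:147,290:370]
print('near clip',rect(f,big(o),.055))
o[:]=0;o[100:125,255:410]=((g<125))[100:125,255:410]
print('front wall',rect(f,big(o),.046),rect(f,big(o),.041))
```

```text
w3 175 250 262 379 392 [array([ 36. , -34.8]), array([ 36. , -28.4]), array([36. , 28.6]), array([36. , 35.5])]
w3 190 250 263 378 391 [array([ 28.4, -35.3]), array([ 28.4, -28.3]), array([28.5, 28.5]), array([28.5, 35.5])]
w3 210 252 264 377 390 [array([ 18. , -34.9]), array([ 18. , -28.3]), array([18. , 28.5]), array([18. , 35.6])]
w3 230 253 265 376 388 [array([  7.2, -35. ]), array([  7.2, -28.3]), array([ 7.2, 28.5]), array([ 7.2, 35.2])]
275 149 163 49.0
300 149 163 49.0
340 149 163 49.0
370 149 163 49.0
w4 175 249 262 379 396 [array([ 36.3, -35.1]), array([ 36.3, -28.2]), array([36.3, 29. ]), array([36.2, 37.8])]
w4 190 250 263 378 395 [array([ 28.7, -35. ]), array([ 28.7, -28.1]), array([28.7, 28.8]), array([28.7, 37.8])]
w4 210 252 264 377 394 [array([ 18.3, -34.6]), array([ 18.3, -28. ]), array([18.3, 28.8]), array([18.2, 37.9])]
w4 230 253 265 376 393 [array([  7.5, -34.8]), array([  7.5, -28. ]), array([ 7.5, 28.8]), array([ 7.5, 38.1])]
275 144 163 51.6
300 149 162 49.2
340 149 163 49.2
370 149 163 49.2
near clip (0.5208, 0.2743, 37.9, 12.3, -79.9)
front wall (0.5062, 0.2715, 94.6, 16.5, -79.9) (0.5061, 0.2717, 96.7, 16.8, -79.9)
```

The cover is centred in the hand to under 1 mm. The near clip re-measures within 0.3 mm of the first view. I'll align and come down to just above the clips, which the cover meets at TCP z ≈ 0.091.

```bash
python3 -m pendant '[[[-0.15,0.8,0,0,255],[-0.15,0.85,2,0,255],[-0.15,0.85,4,0,255],[-0.15,0.85,5,0,255],[-0.15,0.85,5,0,255]]]'
python3 -m pendant '[[[0,0,0,0,255],[0,0,0,0,255]]]'
python3 - <<'E'
from plant import bot
from h import *
s=bot.sense();print(s['tool_pos'],s['wrist_force'],to(s,[.574,.2838,.0913],190.15))
E
```

```text
time_s: 7.4
tool_pos: [0.5729, 0.2849, 0.1039]
ee_rot: [-0.002, -0.089, 0.996, -0.0]
wrist_force: [-1.2, 0.6, -2.1]
width: 0.0115
time_s: 7.6
tool_pos: [0.5744, 0.2855, 0.1075]
ee_rot: [0.001, -0.09, 0.996, 0.0]
wrist_force: [-0.7, 0.3, -1.8]
width: 0.0118
[0.57441808 0.28547261 0.10751196] [-0.6867867   0.32662456 -1.77156805] (array([ 0.07, -0.16,  1.62]), np.float64(0.12), 'tilt', np.float64(-1.0))
```

```bash
for i in 1; do python3 -m pendant '[[[0,-0.1,0.5,0,255]]]'; done
for r in 1 2 3; do python3 -m pendant '[[[0,0,0,0,255]]]' ; done | grep -E 'tool_pos|wrist'
python3 - <<'E'
from plant import bot
from h import *
P=[]
for i in range(4):
    f=bot.grab_frame('wrist');s=bot.sense();P.append(s['tool_pos'])
print(np.mean(P,0),np.std(P,0),to(dict(s,tool_pos=np.mean(P,0)),[.574,.2838,.0913],190.15))
cv2.imwrite('pics/w5.png',f['color'][:,:,::-1][:330,100:540])
E
```

```text
time_s: 7.7
tool_pos: [0.5749, 0.2847, 0.1031]
ee_rot: [0.002, -0.09, 0.996, 0.001]
wrist_force: [0.4, -0.5, -2.2]
width: 0.0119
tool_pos: [0.5739, 0.284, 0.1006]
wrist_force: [0.6, 0.8, -1.9]
tool_pos: [0.5739, 0.2841, 0.1008]
wrist_force: [-0.4, 0.1, -1.3]
tool_pos: [0.574, 0.2842, 0.1009]
wrist_force: [-0.6, 0.7, -2.5]
[0.57397038 0.2842516  0.10089063] [8.74051258e-06 1.11817794e-05 2.97733840e-05] (array([ 0.01, -0.04,  0.96]), np.float64(0.13), 'tilt', np.float64(-1.0))
```

View pics/w5.png

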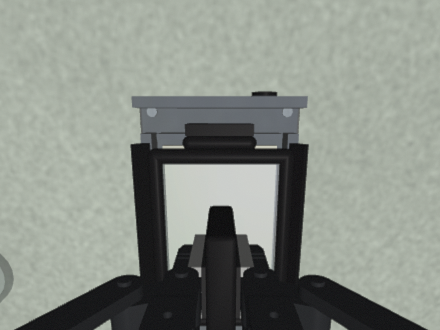

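The view is symmetric between the lips, and the TCP has settled at (0.574,0.2842,0.1009). I'll press down in small steps and watch the force.

```bash
python3 -m pendant '[[[0,-0.04,0.3,0,255],[0,-0.04,0.6,0,255],[0,-0.04,0.9,0,255],[0,-0.04,1.1,0,255]]]' 36
python3 -m pendant '[[[0,0,0.1,0,255],[0,0,0.2,0,255]]]'
python3 -m pendant '[[[0,0,0.1,0,255],[0,0,0.2,0,255]]]'
```

```text
time_s: 8.6
tool_pos: [0.5741, 0.2839, 0.0905]
ee_rot: [0.0, -0.09, 0.996, 0.0]
wrist_force: [-3.3, -2.5, 7.5]
width: 0.0111
time_s: 8.8
tool_pos: [0.5744, 0.284, 0.0903]
ee_rot: [0.001, -0.09, 0.996, 0.0]
wrist_force: [-5.5, -2.6, 10.6]
width: 0.0117
time_s: 9.0
tool_pos: [0.5747, 0.2842, 0.0898]
ee_rot: [0.002, -0.09, 0.996, 0.001]
wrist_force: [-6.9, -2.5, 14.7]
width: 0.0119
```

Contact is made, with a sideways reaction of -7 N in x, so the far clip is taking more load. I'll shift 1 mm towards the base.

```bash
python3 -m pendant '[[[0.05,0,0,0,255],[0.1,0,0,0,255],[0.1,0,0,0,255]]]'
python3 -m pendant '[[[0.1,0,0,0,255],[0.1,0,0,0,255]]]'
```

```text
time_s: 9.3
tool_pos: [0.5742, 0.2841, 0.0897]
ee_rot: [0.003, -0.09, 0.996, 0.001]
wrist_force: [-3.2, -2.3, 12.3]
width: 0.0119
time_s: 9.5
tool_pos: [0.5737, 0.284, 0.0897]
ee_rot: [0.003, -0.09, 0.996, 0.001]
wrist_force: [-1.1, -1.5, 10.2]
width: 0.0111
```

Run:
```python
from plant import bot
from h import *
for i in range(2):
    f=bot.grab_frame('wrist');s=bot.sense();print(s['tool_pos'],s['wrist_force'],s['ft_torque'],s['effort'].round(1),s['width'])
g=bot.grab_frame('top');h=bot.grab_frame('scene')
pickle.dump(f,open('w6.pkl','wb'));
a=f['color'][80:330,180:460];o=np.zeros((560,800,3),np.uint8)
o[:250*2,:560]=cv2.resize(a,None,fx=2,fy=2)
u=proj(h,[[.574,.284,.05]])[0].astype(int);c=h['color'][u[1]-40:u[1]+40,u[0]-40:u[0]+40];c=cv2.resize(c,(240,240),interpolation=cv2.INTER_CUBIC);o[:240,560:]=c
cv2.imwrite('pics/w6.png',o[:,:,::-1])
```

```text
[0.57371013 0.28394783 0.08969733] [-1.74905979 -2.60241967 10.0481394 ] [-0.11317259 -0.06624934 -0.0547409 ] [  0.3 -44.3 -36.    0.2  -0.3  -0. ] 0.01110101130181224
[0.57369249 0.28396945 0.08966879] [-1.36847866 -0.77236347 10.04386638] [-0.08378586 -0.07445073 -0.00459488] [  0.3 -44.3 -36.    0.2  -0.3  -0. ] 0.011596848573343137
```

View pics/w6.png

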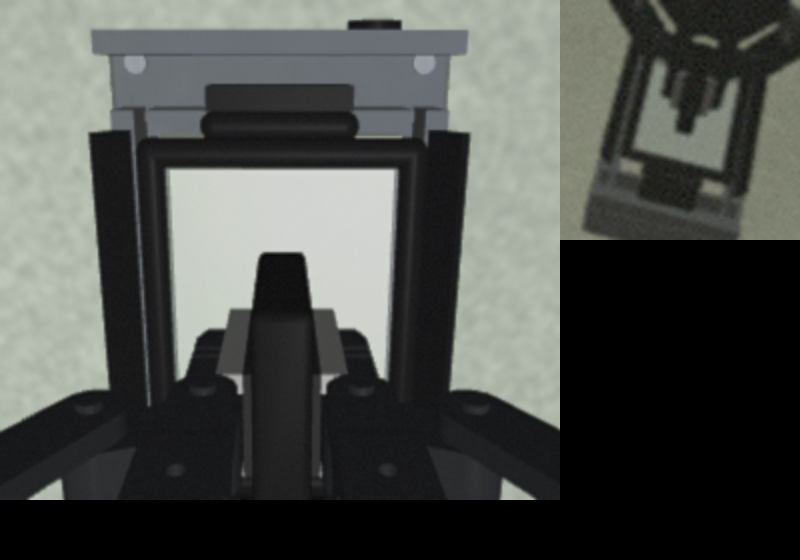

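The cover's near edge is against the clip nose, and it sits about 1 mm right of the middle of the lips, which agrees with fy ≈ -2 N. I'll nudge it and press on in small steps.

```bash
python3 -m pendant '[[[0.03,-0.04,0.1,0,255],[0.03,-0.08,0.2,0,255],[0.03,-0.08,0.2,0,255]]]'
python3 -m pendant '[[[0,0,0.1,0,255],[0,0,0.1,0,255]]]'
```

```text
time_s: 10.0
tool_pos: [0.5737, 0.2838, 0.0888]
ee_rot: [0.004, -0.09, 0.996, 0.002]
wrist_force: [-2.5, 0.5, 13.6]
width: 0.0117
time_s: 10.2
tool_pos: [0.5736, 0.2837, 0.0875]
ee_rot: [0.003, -0.09, 0.996, 0.001]
wrist_force: [-1.8, 0.2, 12.2]
width: 0.012
```

```bash
python3 -m pendant '[[[0,0,0.1,0,255],[0,0,0.1,0,255]]]'
python3 -m pendant '[[[0,0,0.1,0,255],[0,0,0.1,0,255]]]'
python3 -m pendant '[[[0,0,0.1,0,255],[0,0,0.1,0,255]]]'
```

```text
time_s: 10.4
tool_pos: [0.5732, 0.2835, 0.0853]
ee_rot: [0.003, -0.09, 0.996, 0.001]
wrist_force: [0.3, 1.0, 6.6]
width: 0.0116
time_s: 10.6
tool_pos: [0.5725, 0.2829, 0.081]
ee_rot: [0.001, -0.09, 0.996, 0.0]
wrist_force: [3.3, 1.8, -6.2]
width: 0.0118
time_s: 10.8
tool_pos: [0.5718, 0.2823, 0.078]
ee_rot: [-0.001, -0.089, 0.996, -0.0]
wrist_force: [3.8, 1.3, -7.8]
width: 0.0115
```

The clips pull it down (z 0.078, fz negative). The tool has drifted -2 mm in x, so I'll correct sideways and settle.

```bash
python3 -m pendant '[[[-0.07,0.05,0.1,0,255],[-0.13,0.1,0.2,0,255],[-0.13,0.1,0.3,0,255]]]'
python3 -m pendant '[[[0,0,0.1,0,255],[0,0,0.2,0,255],[0,0,0.2,0,255]]]'
```

```text
time_s: 11.1
tool_pos: [0.5726, 0.2838, 0.0771]
ee_rot: [-0.001, -0.09, 0.996, -0.0]
wrist_force: [-1.6, -0.3, -0.0]
width: 0.0115
time_s: 11.4
tool_pos: [0.5728, 0.2839, 0.0758]
ee_rot: [0.0, -0.09, 0.996, 0.0]
wrist_force: [-3.5, -1.4, 4.4]
width: 0.0115
```

```bash
python3 -m pendant '[[[0.06,-0.02,0.1,0,255],[0.06,-0.02,0.15,0,255],[0.06,-0.02,0.15,0,255]]]'
python3 -m pendant '[[[0,0,0,0,255],[0,0,0,0,255],[0,0,0,0,255]]]'
```

```text
time_s: 11.7
tool_pos: [0.5728, 0.2839, 0.0749]
ee_rot: [0.001, -0.09, 0.996, 0.0]
wrist_force: [-4.2, -1.3, 7.9]
width: 0.0117
time_s: 12.0
tool_pos: [0.5728, 0.2839, 0.075]
ee_rot: [0.001, -0.09, 0.996, 0.0]
wrist_force: [-3.2, -1.2, 6.8]
width: 0.0115
```

```bash
python3 -m pendant '[[[0.03,0,0.05,0,255],[0.03,0,0.08,0,255],[0.03,0,0.08,0,255],[0.03,0,0.08,0,255]]]'
python3 - <<'E'
from plant import bot
from h import *
for i in range(3):
    f=bot.grab_frame('wrist');s=bot.sense();print(s['tool_pos'],s['wrist_force'],s['ft_torque'],s['width'])
h=bot.grab_frame('scene');g=bot.grab_frame('top')
o=np.zeros((500,800,3),np.uint8)
o[:500,:500]=cv2.resize(f['color'][80:330,195:445],None,fx=2,fy=2)
for k,(q) in enumerate((h,g)):
    u=proj(q,[[.574,.284,.05]])[0].astype(int);c=q['color'][u[1]-45:u[1]+45,u[0]-50:u[0]+50];o[k*250:k*250+250,520:798]=cv2.resize(c,(278,250),interpolation=cv2.INTER_CUBIC)
cv2.imwrite('pics/w7.png',o[:,:,::-1])
E
```

```text
time_s: 12.4
tool_pos: [0.5728, 0.2839, 0.0746]
ee_rot: [0.001, -0.09, 0.996, 0.001]
wrist_force: [-2.5, -1.2, 8.8]
width: 0.0119
[0.57279624 0.28391948 0.07465769] [-2.57857107 -0.69049254  7.77054319] [-0.28542787  0.64332623  0.00456394] 0.011088825778276093
[0.57277605 0.2839011  0.07460653] [-2.62638375 -3.03413299  8.49341205] [-0.29612784  0.53971398 -0.00901332] 0.011307996396647323
[0.57277858 0.28392962 0.074646  ] [-2.25520998 -1.18863829  8.22540282] [-0.34892427  0.664249   -0.09323698] 0.011473167756156121
```

View pics/w7.png

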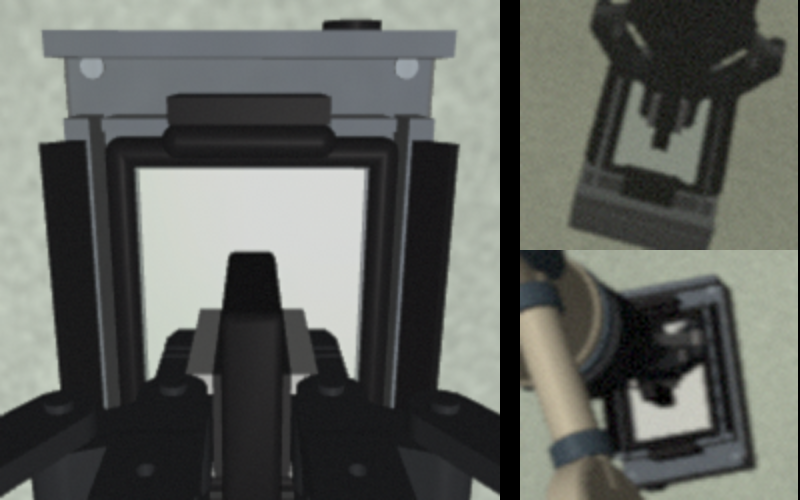

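The near clip's nose now lies over the cover's front frame at (250,140) in the crop, and the cover is centred between the lips. z = 0.0746 means the plate is about 2.6 mm down, and the push of about 10 N matches the spring's 2.5 mm. The tool stays upright. I'll hand in.

Run:
```python
from plant import bot
bot.job_done();s=bot.sense();print(s['time_s'],s['tool_pos'],s['wrist_force'],s['width'])
```

```text
the job is handed in; nothing more can be done
the job is handed in; nothing more can be done
```

I gripped the rectangular cover by its fin (30 N, later 36 N), carried it to the light box and pressed it in until the clips pulled it down. I then handed the job in with the hand still on it and pressing. No verdict was reported.

**Last checks:**
- **Depth and push:** The TCP was at z = 0.0746, about 2.6 mm below where I reckon the cover first touches the plate. The push was about 10 N (8.2 N read plus about 2 N weight), which fits the spring's 2.5 mm at 10 N.
- **Fit:** The tool was upright to about 0.002 rad and the fingers were still closed on the fin, 11.4 mm apart. The cover was centred between the lips.
- **Clips:** The near clip is clearly seen over the frame. For the far clip I rely on the level tool, the depth and a small scene view.
- **What disagreed:** The TCP's x is about 1 mm from the seat centre I measured, inside the 5 mm allowed. About 2.5 N of sideways force was left.
- **Other objects:** I didn't touch the round cover or the bystanders, as far as I could see, but I didn't re-measure where they are.

The last reading after hand-in was refused, so I have none from the final second.

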